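# Open the satellite transport pod and draw the sled out

### The job

Unpack the transport pod on the bench: lift the draw-latch lever on its roof up and over centre until the hook drops free of the keeper and leave the lever thrown over, swing the end cap open past square, then draw the sled with the satellite all the way out to its stop. Do not touch the satellite itself, and leave the other things on the bench where they are.

Things in the scene. Friction and masses are not known exactly. Their poses are not given: they have to be found in the camera images.
- pod: The transport pod: an aluminium box with black side panels, screwed to a base plate 150 x 230 mm and fixed to the bench. Box 128 mm wide (x), 175 mm long (y), roof top 142 mm above the bench. Origin on the bench, under the middle of the seam between box and end cap. Its y axis points out of the capped end, its x axis to the side of the cap's hinge; z up. Box from y = -175 to 0 mm.
- lever_hinge (a point): Pivot axis of the latch lever on the pod's roof, 25 mm above the roof, at pod x = -44, y = -70 mm. The axis lies along the pod's x.
- lever_grip (a point): Point on the steel latch lever 78 mm from its pivot, a good place to pinch it across its 24 mm width (along the pod's x) or to lift it from below. The lever is a 4 mm plate reaching 105 mm from its pivot, its tip turned up; shut, it lies level over the roof towards the pod's -y, its underside 24 mm above the roof.
- lever (a joint): Latch lever angle, rad: 0 shut and level, 1.57 upright, 1.92 thrown over against its stop towards the cap. It is sprung shut up to dead centre at about 0.4 (about 5 N at lever_grip) and pulls itself on past it, to about 1.2; from there on it stays where it is left, held by light friction. At about 1.4 the hook has gone slack and drops free.
- hook_tip (a point): Upper end of the claw of the sprung steel hook (14 mm wide) that runs from the lever to the cap. Latched, it stands behind the keeper lip at about pod z = 167 mm; free, it has dropped to 156 mm or lower, below the lip.
- keeper_lip (a point): Middle of the lower edge of the keeper lip, 30 mm wide, hanging from a small steel bridge on the cap's top; at pod z = 161 mm. The hook's claw pulls on its far side (away from the lever).
- cap_hinge (a point): Vertical hinge axis of the end cap, at pod x = 64, y = 0 mm (point at mid height, 77 mm above the bench).
- cap_handle (a point): Grip point on the upright steel D-handle of the end cap: a round bar of 10 mm diameter from 78 to 126 mm above the bench, standing 35 mm off the cap's end face; this point is at 106 mm. With the cap shut it is at pod x = -44, y = 85 mm. The cap is an aluminium pan 128 mm wide, 50 mm deep (along y when shut) and 130 mm high, swinging 12 mm clear of the bench.
- cap (a joint): End cap angle, rad: 0 shut, growing as its handle swings out along the pod's +y and round to +x (clockwise from above), stop at 2.1. 1.57 is square open. It stays where it is left (about 1 N at the handle); it cannot open while the hook holds the keeper.
- sled_handle (a point): Grip point on the sled's upright steel D-handle: a round bar of 10 mm diameter from 78 to 126 mm above the bench, standing 36 mm off the sled's end bracket; this point is at 106 mm. With the sled home it is at pod x = 6, y = 36 mm, inside the shut cap and just outside the open box.
- sled (a joint): How far the sled is drawn out along the pod's +y, m: 0 home, 0.110 at its stop. Friction about 2 N. The shut cap blocks it.
- satellite: The satellite bolted on the sled: a dark box with aluminium corner rails, 100 x 113 x 100 mm, origin under its middle, 22 mm above the bench, its top at 122 mm; axes like the pod's. Its near end face is 10 mm behind the pod's mouth when the sled is home.
- tape_roll: Amber tape roll lying flat, 68 mm across, 19 mm high; bystander beside the pod.
- torque_driver: Grey screwdriver, 190 mm long, lying behind the pod's closed end; bystander.
- torch: Aluminium inspection torch on a rubber foot, 120 mm long, 34 mm high; bystander beside the pod.
- camera_module: Black camera module, 78 x 78 x 66 mm with a round lens on top; bystander 260 to 290 mm out from the capped end.
- rinse_bottle: White bottle, 60 mm across, 150 mm high; bystander.
- support_bar: White plastic support bar, 260 x 24 x 22 mm, lying flat; bystander.

How it is judged (in metres and radians):
On the way, in this order (a step that is already met when the one before it is completed fails the run):
1. the lever is lifted past centre and the hook has dropped below the keeper lip (value of joint lever above 1.35 rad and z of hook_tip in the frame of pod below 0.1585 m), for 0.2 s.
2. the end cap is swung open past square (value of joint cap above 1.6 rad), for 0.2 s.
3. the sled is drawn out to its stop (value of joint sled above 0.103 m), for 0.2 s.
At the end, for the whole second after the job is handed in: The latch lever stands thrown over (more than 1.3 rad), the hook's tip lies below the keeper's level (pod z under 158.5 mm), the cap stands open more than 1.6 rad, the sled is within 7 mm of its stop, and cap and sled are at rest (value of joint lever above 1.3 rad and z of hook_tip in the frame of pod below 0.1585 m and value of joint cap above 1.6 rad and value of joint sled above 0.103 m and velocity of joint sled between -0.01 and 0.01 m/s and velocity of joint cap between -0.05 and 0.05 rad/s); the robot touches nothing.
It fails at once if the robot touches the satellite (more than 1 N) (contact force between satellite and the fingers above 1 N or contact force between satellite and the arm above 1 N).
It fails at once if a bystander is moved more than 30 mm (distance of any of tape_roll, torque_driver, torch, camera_module, rinse_bottle, support_bar from where it was at the start of the episode above 0.03 m).
It also fails if it takes over 64 s, if anything falls off the work surface, if the arm or the gripper's body presses on something with over 40 N, if the wrist force passes 120 N, or if a joint passes its speed limit or range.

### The arm

A 6-joint arm with a two-finger parallel gripper is mounted at the origin on the work surface. World frame = base frame: x ahead of the robot, y to its left, z up, the work surface at z = 0. Lengths are in m, angles in degrees, forces in N, time in s.
With the tool pointing down it reaches from about 0.25 to 0.8 m from the base axis. Payload 3.9 kg.
Tool frame: the origin (TCP) lies midway between the tips of the shut fingers; the grasp point (between the pads) lies 19 mm behind it; z points along the fingers, x is the direction in which the jaws open and shut, and the axes are right-handed (so a half turn about z gives the same grasp; the last joint's range is limited). The gripper opens to 85 mm and grips with 20 to 120 N. Pads are 22 mm wide; open, the fingers measure 114 mm over their backs; the gripper's body (76 mm by 85 mm) begins 54 mm behind the grasp point. The pads swing forward as they close: fully open they stand 13 mm farther back than shut.
Start: joints at [-63.656, 14.897, -7.913, 67.191, 0, 90], TCP at [0.233, -0.47, 0.231] pointing down, gripper open.
Joint ranges: [-159.42, 159.42], [-47.68, 98.78], [-73.54, 78.23], [-108.79, 121.32], [-90, 84.71], [-180, 180]. Speed limits (degrees/s): [147.25, 147.25, 180, 180, 180, 180].

### API

Orientations are given as a 3x3 rotation matrix whose columns are the frame's x, y, z axes.
In Python, from workcell import robot gives the robot as it stands. Calls block until the motion is done:
- robot.move_to(position, orientation): joint-space move of the TCP to a pose.
- robot.move_linear(position, attitude=None, v=0.15, until_force=None): straight line of the TCP; attitude=None keeps the orientation; v is the mean speed in m/s. With until_force (N) it stops when the force on the tool has changed by that much, and returns True; else False.
- robot.move_j(angles): joint-space move.
- robot.move_gripper(opening, effort=None): opening from 0.0 (shut) to 1.0 (fully open); effort is the grip in N (None keeps the last); returns when the fingers have stopped.
- robot.dwell(seconds).
- robot.solve_ik(position, orientation): joint angles nearest the present ones, or None.
- robot.get_image(name): name is "scene" or "top"; returns a dict with "img" (420x560x3 uint8, red, green, blue), "fx", "fy", "cx", "cy" (pixels), "distortion" ([k1, k2, p1, p2, k3] as OpenCV has them; the pictures are not rectified), "world_from_camera" (4x4, takes a point from camera to world coordinates). Camera axes: x right, y down, z forward; pixel columns grow to the right and rows downward; lengths in m; the calibration is good to about 2 mm. A picture is of the moment at which its call begins. There is no depth.
A pose or a line that the arm cannot do raises robot.PlanningError and nothing moves.
- robot.finish_job(): hands the job in, once; it reports no verdict.
Trained networks look in the newest picture that a camera, given by its name, has taken for a name from the list of things; names that differ only in an ending like _2 or _b are one class to them, and where a whole thing is asked for, a point or a joint stands for the part that bears it (a point fixed in the world has none). Each returns a list of dicts, best first, with "p" (0 to 1); they miss things now and then, are a little off and sometimes report something else, mostly with a low value. They report only what shows in the picture. A call takes as long as a camera call.
- robot.regions_of(camera, query): "pixels" (420x560 bool, what is visible of it) and "bbox" ([left, top, right, bottom] in pixels, round what is visible of it).
- robot.spot_point(camera, query): "xy" ([column, row] in pixels: a listed point, or the origin of a listed thing).
Readings, each from a call of its own:
- robot.read_time_s(): time.
- robot.read_joint_pos(): joint angles.
- robot.read_qvel(): joint speeds.
- robot.read_effort(): joint torques, N m.
- robot.read_tcp_pos(): TCP position.
- robot.read_eef_rot(): TCP orientation.
- robot.read_force(): force on the tool from outside, world axes, zero at the start.
- robot.read_moment(): the same for the moment, N m.
- robot.read_width(): opening from 0.0 (shut) to 1.0 (fully open).
Only numpy, scipy, OpenCV 4.12 (cv2) and the standard library are available. Lean on these libraries where they do the work, as an engineer would, in place of code of your own. Each camera call takes 0.05 s, during which the arm holds its last target.

## Working session

There is one attempt and no reset: what is moved stays moved. The work goes in short steps, each a Python script; the robot and the scene stay as the last script left them, time stands still between calls to the robot, and variables do not carry over. Pictures are saved under pics/ and viewed, and the job is handed in when it is done.

```bash
mkdir -p pics; ls; python3 - <<'E'
from workcell import robot
import cv2, numpy as np
for c in ["scene","top"]:
    r=robot.get_image(c)
    cv2.imwrite(f"pics/{c}0.png",r["img"][:,:,::-1])
    print(c,r["fx"],r["fy"],r["cx"],r["cy"],r["distortion"]);print(np.round(r["world_from_camera"],4))
    for q in ["pod","lever_hinge","lever_grip","hook_tip","keeper_lip","cap_hinge","cap_handle","sled_handle","satellite","tape_roll","torque_driver","torch","camera_module","rinse_bottle","support_bar"]:
        try: print(q,[(np.round(d["xy"],1),round(d["p"],2)) for d in robot.spot_point(c,q)[:2]])
        except Exception as e: print(q,e)
print(robot.read_time_s())
E
```

```text
pics
scene 382.34861609130985 382.34861609130985 281.4814331569154 214.11881590727458 [-0.00332749  0.          0.          0.          0.        ]
[[ 0.6887  0.616  -0.3823  0.9241]
 [ 0.725  -0.5876  0.3593 -0.3727]
 [-0.0033 -0.5246 -0.8513  1.0334]
 [ 0.      0.      0.      1.    ]]
pod [(array([284.8, 238.5]), 0.68)]
lever_hinge [(array([251.8, 215.8]), 0.94), (array([286.7, 190.7]), 0.35)]
lever_grip [(array([232.4, 238.8]), 0.81)]
hook_tip [(array([269.9, 195.2]), 0.51)]
keeper_lip [(array([269.9, 198.7]), 0.86)]
cap_hinge []
cap_handle [(array([286.1, 191.1]), 0.77)]
sled_handle []
satellite [(array([269.5, 196.9]), 0.37)]
tape_roll [(array([265.8, 194.3]), 0.64), (array([298.8, 278.9]), 0.55)]
torque_driver [(array([211.4, 297.6]), 0.71), (array([266.7, 196.5]), 0.37)]
torch [(array([275.3, 320.3]), 0.55)]
camera_module [(array([313.4, 173.8]), 0.95), (array([276.4, 319.7]), 0.24)]
rinse_bottle [(array([337., 128.]), 0.9), (array([314.8, 174.4]), 0.62)]
support_bar [(array([141.4, 340. ]), 0.82)]
top 534.1214270640688 534.1214270640688 272.27566300567634 212.00937417731313 
[... 270 characters left out ...]
.2]), 0.69)]
lever_grip [(array([318.6, 213.1]), 0.86)]
hook_tip [(array([272.7, 220.3]), 0.61), (array([291. , 215.7]), 0.34)]
keeper_lip [(array([202.9, 243.2]), 0.65), (array([271.4, 224.2]), 0.57)]
cap_hinge [(array([261.6, 192. ]), 0.93)]
cap_handle [(array([252.3, 227.2]), 0.96), (array([293.9, 214.9]), 0.74)]
sled_handle []
satellite [(array([271.7, 219.9]), 0.45)]
tape_roll [(array([281.1, 181.1]), 0.59)]
torque_driver [(array([341.5, 213. ]), 0.73), (array([273.1, 220.8]), 0.36)]
torch [(array([253.4, 225.7]), 0.62), (array([317.2, 166. ]), 0.56)]
camera_module [(array([200.6, 241.4]), 0.97)]
rinse_bottle [(array([147.2, 264.5]), 0.8)]
support_bar [(array([399.5, 219.2]), 0.87)]
1.6
```

View pics/scene0.png

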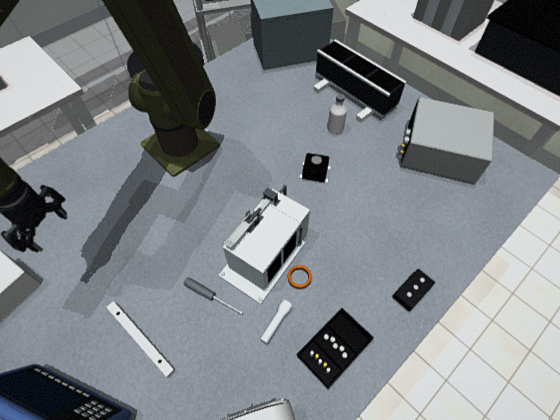

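View pics/top0.png

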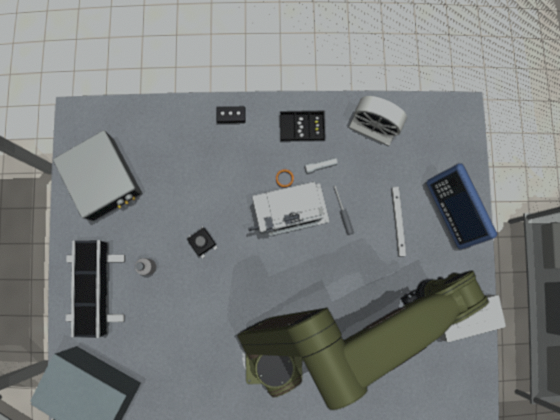

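The scene view shows the pod at about (265,240), with the lever and hook on the roof edge nearest the robot. The cap faces the camera module at (315,167). In the top view the pod is at (290,207), with its +y pointing left. Next I'll fit the pod pose and look at zoomed crops.

```bash
cat > h.py <<'E'
from workcell import robot
import cv2, numpy as np
from scipy.optimize import least_squares
def cam(c):
    r=robot.get_image(c); K=np.array([[r["fx"],0,r["cx"]],[0,r["fy"],r["cy"]],[0,0,1.]])
    return r["img"],K,np.array(r["distortion"]),np.linalg.inv(np.array(r["world_from_camera"]))
def proj(P,C):
    P=np.atleast_2d(P).astype(float); T=C[3]
    return cv2.projectPoints(P,cv2.Rodrigues(T[:3,:3])[0],T[:3,3],C[1],C[2])[0][:,0]
def p2w(p,pt):
    x,y,a=p; pt=np.atleast_2d(pt); c,s=np.cos(a),np.sin(a)
    return np.c_[x+c*pt[:,0]-s*pt[:,1], y+s*pt[:,0]+c*pt[:,1], pt[:,2]]
def zoom(C,box,name,s=5,p=None,edges=None):
    l,t,r,b=box; im=cv2.resize(C[0][t:b,l:r,::-1],None,fx=s,fy=s,interpolation=cv2.INTER_CUBIC)
    if p is not None:
        for e in edges:
            q=proj(p2w(p,np.array(e)),C); q=((q-[l,t]+0.5)*s).astype(int)
            cv2.polylines(im,[q.reshape(-1,1,2)],False,(0,0,255),1)
    cv2.imwrite(f"pics/{name}.png",im)
def rect(x0,x1,y0,y1,z): return [(x0,y0,z),(x1,y0,z),(x1,y1,z),(x0,y1,z),(x0,y0,z)]
E
cat > fit.py <<'E'
from h import *
S=cam("scene");T=cam("top")
obs=[(S,(-.044,-.07,.167),(251.8,215.8)),(S,(-.044,-.148,.168),(232.4,238.8)),(S,(-.044,.085,.106),(286.1,191.1)),
(S,(0,0,0),(284.8,238.5)),(T,(0,0,0),(267.1,215.9)),(T,(-.044,-.07,.167),(289.8,218.2)),(T,(-.044,-.148,.168),(318.6,213.1)),(T,(.064,0,.077),(261.6,192)),(T,(-.044,.085,.106),(252.3,227.2))]
def res(p): return np.concatenate([(proj(p2w(p,o[1]),o[0])[0]-o[2])for o in obs])
f=least_squares(res,[.5,0,0.1],loss="soft_l1"); print(f.x,np.degrees(f.x[2])); print(np.round(res(f.x).reshape(-1,2),1))
p=f.x; np.save("p.npy",p)
E_=[rect(-.064,.064,-.175,0,.142),rect(-.064,.064,-.175,0,.012),[(-.044,-.07,.167),(-.044,-.175,.168)],[(-.044,.085,.078),(-.044,.085,.126)],rect(-.064,.064,0,.05,.142)]
zoom(S,(205,170,325,310),"zs1",4,p,E_); zoom(S,(205,170,325,310),"zs1r",4)
zoom(T,(235,165,345,250),"zt1",7,p,E_); zoom(T,(235,165,345,250),"zt1r",7)
E
python3 fit.py
```

```text
[0.5168742  0.00804272 0.17593211] 10.080167120245257
[[ 0.1  0.5]
 [ 0.4 -1.7]
 [-0.  -0.1]
 [-3.6 -2.3]
 [ 2.1 -2.1]
 [ 2.2 -1.3]
 [-4.3 -0.6]
 [ 4.4  2. ]
 [-4.3 -0.2]]
```

View pics/zs1.png

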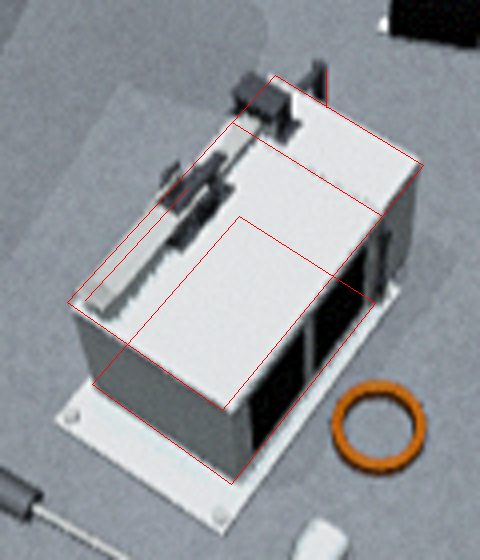

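View pics/zt1.png

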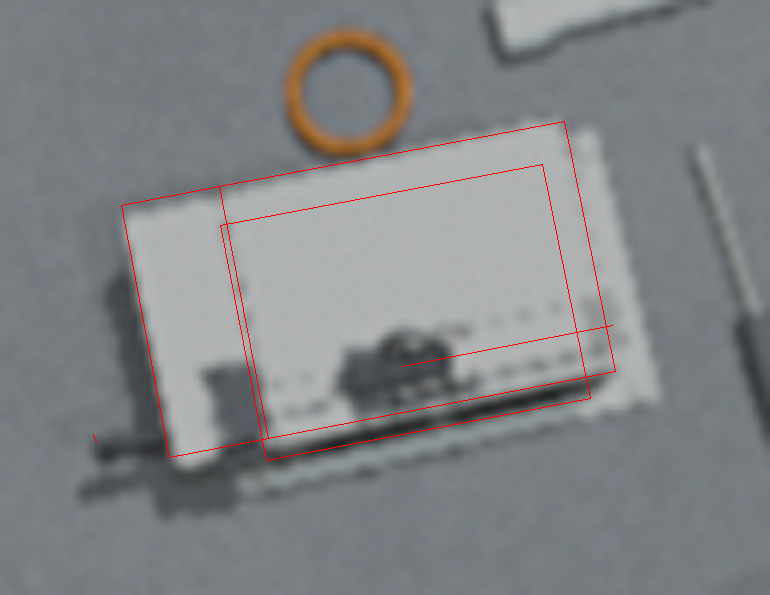

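View pics/zs1r.png

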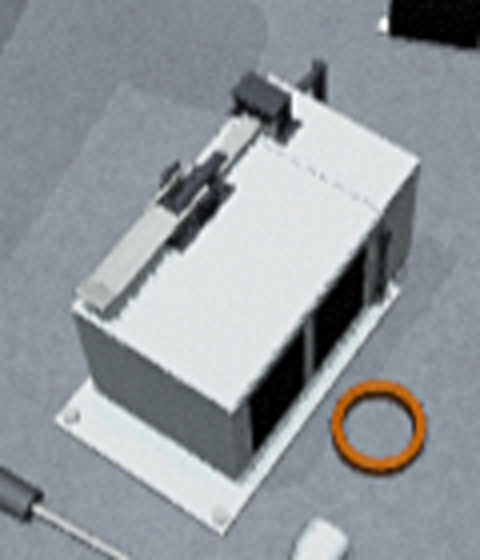

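View pics/zt1r.png

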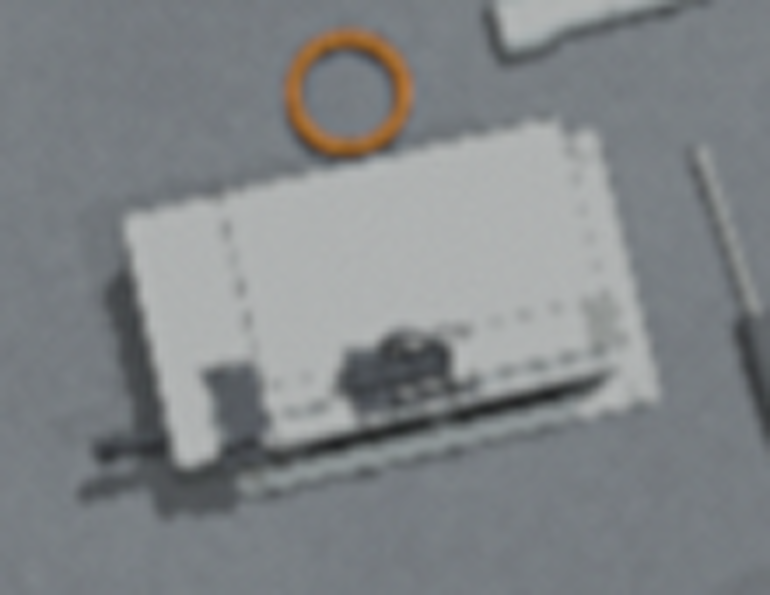

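```bash
cat > fit2.py <<'E'
from h import *
S=cam("scene");T=cam("top")
zs=lambda u,v:((u+.5)/4-.5+205,(v+.5)/4-.5+170); zt=lambda u,v:((u+.5)/7-.5+235,(v+.5)/7-.5+165)
B=-.175
obs=[(S,(-.064,B,.142),zs(73,307)),(S,(.064,B,.142),zs(238,411)),(S,(.064,.05,.142),zs(419,160)),(S,(.064,0,.142),zs(381,210)),(S,(-.044,.085,.126),zs(320,64)),(S,(-.044,-.07,.167),(251.8,215.8)),(S,(-.044,-.148,.168),(232.4,238.8)),
(S,(-.075,None,.006),zs(56,420)),(S,(.075,None,.006),zs(223,534)),
(T,(.064,.05,.142),zt(127,213)),(T,(.064,B,.142),zt(555,122)),(T,(-.064,.05,.142),zt(180,466)),(T,(.064,0,.142),zt(225,192)),(T,(-.064,B,.142),zt(612,370)),
(T,(.075,None,.006),zt(595,130)),(T,(-.075,None,.006),zt(659,397)),(T,(-.044,.085,.126),zt(100,452))]
def res(q):
    return np.concatenate([(proj(p2w(q[:3],(o[1][0],o[1][1] if o[1][1] is not None else q[3],o[1][2])),o[0])[0]-o[2])*(1.4 if o[0] is S else 1) for o in obs])
f=least_squares(res,[.5,0,0.1,-.2],loss="soft_l1"); print(f.x,np.degrees(f.x[2])); print(np.round(res(f.x).reshape(-1,2),1))
p=f.x[:3]; np.save("p.npy",p); y0=f.x[3]
# separate per-camera
allobs=obs
for C,n in((S,"S"),(T,"T")):
    obs=[o for o in allobs if o[0] is C]; g=least_squares(res,f.x,loss="soft_l1"); print(n,g.x)
E_=[rect(-.064,.064,-.175,0,.142),rect(-.064,.064,-.175,0,.006),rect(-.056,-.032,-.175,-.07,.168),[(-.044,.085,.078),(-.044,.085,.126)],rect(-.064,.064,0,.05,.142),rect(-.075,.075,y0,y0+.23,.006)]
zoom(S,(205,170,325,310),"zs2",4,p,E_); 
zoom(T,(235,165,345,250),"zt2",7,p,E_); 
E
python3 fit2.py
```

```text
[ 0.51401629  0.00806628  0.21439666 -0.20885564] 12.2840237104994
[[-1.1  0.1]
 [-3.  -0.4]
 [ 0.3 -0.5]
 [-0.1  0.1]
 [-0.6  0.9]
 [-0.3  1.1]
 [ 1.5 -1.2]
 [-0.7  0. ]
 [ 0.  -0. ]
 [-1.5  0.3]
 [ 0.1 -1.1]
 [-0.8 -0.1]
 [-1.5  0.1]
 [ 0.7 -1.1]
 [-0.7 -0.6]
 [-0.3 -0.1]
 [-0.4 -1. ]]
S [ 0.51428275  0.00857233  0.21692639 -0.20886774]
T [ 0.51302114  0.00617248  0.20683868 -0.20864143]
```

View pics/zs2.png

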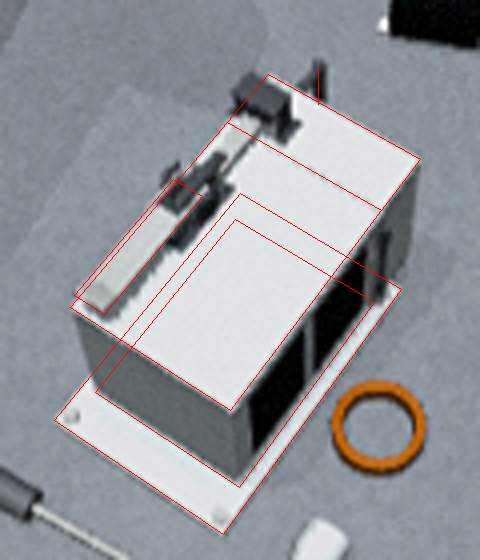

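View pics/zt2.png

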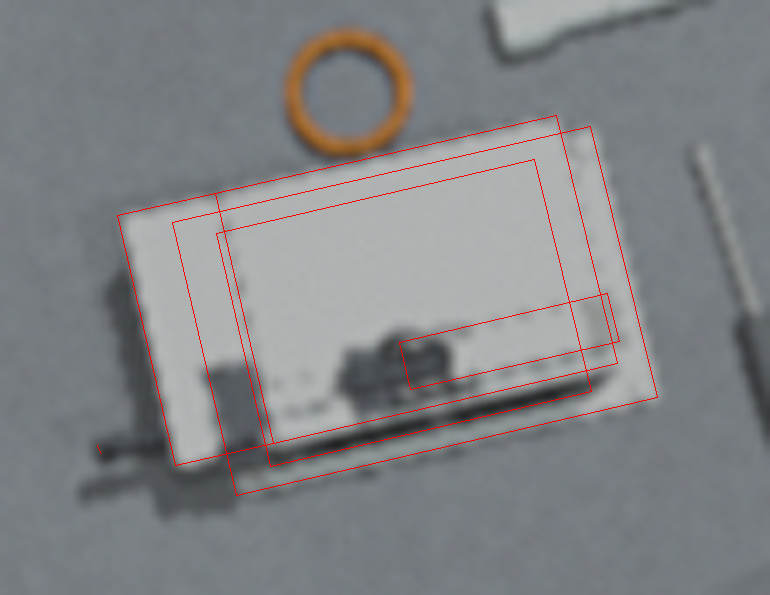

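The pose fit lines up with the edges in both views, at yaw 12.3° and within about 2 mm. Next I'll check reachability for all the waypoints.

```bash
cat >> h.py <<'E'
p=np.load("p.npy")
from scipy.spatial.transform import Rotation as R
Rp=R.from_euler("z",p[2]).as_matrix()
def ori(yaw=0,tilt=0,flip=False):
    """tool: jaws (x) along pod x rotated by yaw; z down; tilt>0 leans gripper body out to pod +y (local)"""
    b=np.array([[1,0,0],[0,-1,0],[0,0,-1.]]).T
    if flip: b=b@np.diag([-1,-1,1])
    return Rp@R.from_euler("z",yaw).as_matrix()@R.from_euler("x",-tilt).as_matrix()@b
def tcp(g,Ro,d=.019):
    "TCP for grasp point g in pod coords"
    return p2w(p,g)[0]+Ro[:,2]*d
def lev(t,r=.078): return (-.044,-.07-r*np.cos(t),.167+r*np.sin(t))
def caph(t,z=.112,y=.085):
    d=R.from_euler("z",-t).apply([-.108,y,0]); return (.064+d[0],d[1],z)
E
python3 - <<'E'
from h import *
for fl in (0,1):
  print("flip",fl)
  for n,g,o in [("lev0",lev(0),ori(0,0,fl)),("lev1",lev(1.),ori(0,0,fl)),("lev1.85",lev(1.85),ori(0,0,fl))]+\
    [(f"cap{t}",caph(t),ori(-t,0,fl)) for t in (0,.5,1,1.5,1.8,1.9)]+[(f"sled{s}tilt{a}",(.006,.036+s,.108),ori(0,np.radians(a),fl)) for s in (0,.112) for a in (0,15,25)]:
    q=robot.solve_ik(tcp(g,o),o); print(n,np.round(tcp(g,o),3),None if q is None else np.round(q))
T=cam("top");S=cam("scene")
for n,z,u in (("tape",.01,(281,181)),("cam",.04,(201,242)),("bottle",.1,(147,264)),("torch",.017,(320,165))):
    f=least_squares(lambda w:proj([w[0],w[1],z],T)[0]-u,[.5,0]); d=Rp.T@np.r_[f.x-p[:2],0]; print(n,f.x.round(3),"pod",d.round(3))
print(robot.read_time_s())
E
```

```text
flip 0
lev0 [ 0.503 -0.146  0.148] [-16.  18. -17.  55.   0.  62.]
lev1 [ 0.495 -0.111  0.214] [-13.  14. -12.  64.   0.  65.]
lev1.85 [ 0.481 -0.049  0.223] [ -6.  11. -14.  65.   0.  72.]
cap0 [0.453 0.082 0.093] [ 10.  15. -30.  45.   0.  88.]
cap0.5 [0.497 0.134 0.093] [ 15.  20. -23.  47.   0. 121.]
cap1 [0.56  0.158 0.093] [ 16.  26. -14.  51.   0. 151.]
cap1.5 [0.628 0.149 0.093] [ 13.  31.  -3.  55.   0. 177.]
cap1.8 [0.663 0.128 0.093] [  11.   34.    2.   58.    0. -168.]
cap1.9 [0.673 0.119 0.093] [  10.   35.    3.   58.    0. -163.]
sled0tilt0 [0.512 0.045 0.089] [  5.  20. -24.  47.   0.  83.]
sled0tilt15 [0.513 0.04  0.09 ] [ 14.  20. -25.  45. -15.  91.]
sled0tilt25 [0.514 0.037 0.091] [ 19.  22. -25.  46. -25.  98.]
sled0.112tilt0 [0.488 0.154 0.089] [ 17.  20. -24.  46.   0.  95.]
sled0.112tilt15 [0.489 0.149 0.09 ] [ 26.  22. -22.  50. -15. 104.]
sled0.112tilt25 [0.49  0.146 0.091] [ 31.  25. -20.  53. -24. 111.]
flip 1
lev0 [ 0.503 -0.146  0.148] [ -16.   18.  -17.   55.    0. -118.]
lev1 [ 0.495 -0.111  0.214] [ -13.   14.  -12.   64.    0. -115.]
lev1.85 [ 0.481
[... 273 characters left out ...]
. -3.]
cap1.8 [0.663 0.128 0.093] [11. 34.  2. 58.  0. 12.]
cap1.9 [0.673 0.119 0.093] [10. 35.  3. 58.  0. 17.]
sled0tilt0 [0.512 0.045 0.089] [  5.  20. -24.  47.   0. -97.]
sled0tilt15 [0.513 0.04  0.09 ] [ 14.  20. -25.  45. -15. -89.]
sled0tilt25 [0.514 0.037 0.091] [ 19.  22. -25.  46. -25. -82.]
sled0.112tilt0 [0.488 0.154 0.089] [ 17.  20. -24.  46.   0. -85.]
sled0.112tilt15 [0.489 0.149 0.09 ] [ 26.  22. -22.  50. -15. -76.]
sled0.112tilt25 [0.49  0.146 0.091] [ 31.  25. -20.  53. -24. -69.]
tape [ 0.639 -0.038] pod [ 0.112 -0.071  0.   ]
cam [0.412 0.258] pod [-0.046  0.266  0.   ]
bottle [0.333 0.443] pod [-0.085  0.464  0.   ]
torch [ 0.697 -0.185] pod [ 0.137 -0.228  0.   ]
1.9
```

```bash
python3 - <<'E'
from h import *
o=ori(); g=lev(0)
robot.move_gripper(0.65,30)
a=tcp(g,o); 
robot.move_to(a+[0,0,.07],o)
print(robot.move_linear(a+[0,0,.003],v=.1,until_force=8), robot.read_tcp_pos()-a)
zoom(cam("scene"),(205,150,345,290),"a1",4); 
robot.move_gripper(0.0,30); print(robot.read_width(),robot.read_force().round(1) if hasattr(robot.read_force(),'round') else robot.read_force(),robot.read_time_s())
zoom(cam("scene"),(205,150,345,290),"a2",4); 
E
```

```text
False [ 0.00034715 -0.00033216  0.00345571]
0.27284866829805876 [-0.3 -0.4  3.5] 5.1167
```

View pics/a2.png

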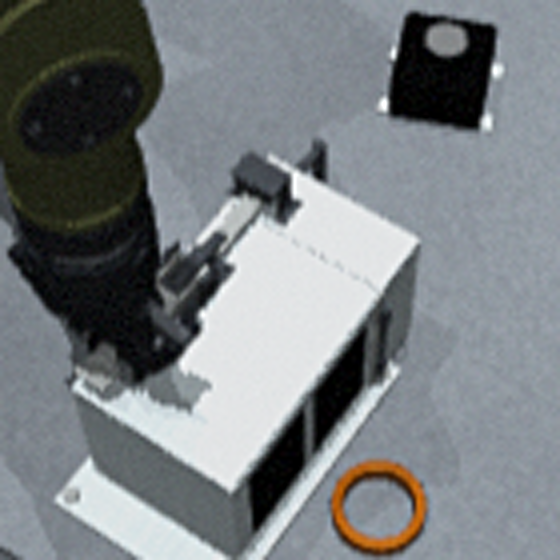

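The fingers have stopped at about 23 mm, so the lever is pinched at (110,370). Now I'll swing it along its arc.

```bash
python3 - <<'E'
from h import *
o=ori()
for t in list(np.arange(.15,1.8,.15))+[1.85]:
    robot.move_linear(tcp(lev(t),o)+[0,0,.003],v=.1)
    print(round(t,2),np.round(robot.read_force(),1),round(robot.read_width(),3))
print(robot.read_time_s())
zoom(cam("scene"),(205,150,345,290),"b1",4)
E
```

```text
0.15 [ 3.1  0.7 -2.6] 0.27
0.3 [ 3.5  1.5 -3.8] 0.27
0.45 [ 3.5  3.3 -4.5] 0.274
0.6 [ 4.   3.8 -3.8] 0.268
0.75 [ 3.1  3.  -3.2] 0.267
0.9 [ 3.3  4.3 -3.5] 0.268
1.05 [ 3.9  3.2 -4.4] 0.271
1.2 [ 4.4  1.9 -5.5] 0.267
1.35 [ 4.9  1.2 -5.5] 0.272
1.5 [ 5.3 -1.5 -5.8] 0.269
1.65 [ 5.  -2.7 -4.6] 0.267
1.8 [ 3.7 -1.7 -1.2] 0.264
1.85 [3.  0.6 5.1] 0.256
8.6167
```

View pics/b1.png

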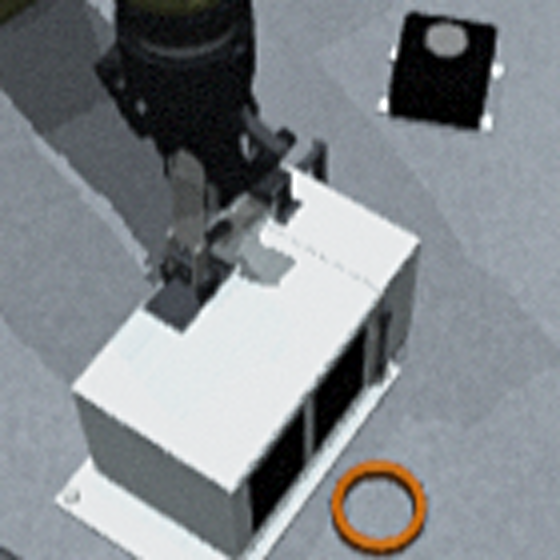

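The lever is standing up at (190,220) between the fingers. I'll release it, rise and look again.

```bash
python3 - <<'E'
from h import *
robot.move_gripper(0.65)
a=np.array(robot.read_tcp_pos()); robot.move_linear(a+[0,0,.12],v=.25)
o=ori(0,0,True); a=tcp(caph(0),o)
robot.move_to(a+[0,0.03,.13],o)
print(robot.read_time_s())
S=cam("scene");T=cam("top")
E_=[[(-.044,-.07,.167),lev(t,.105)] for t in (1.4,1.57,1.92)]
zoom(S,(205,150,345,290),"c1",4); zoom(S,(205,150,345,290),"c1o",4,p,E_); zoom(T,(235,165,345,250),"c2",7)
for c,C in(("scene",S),("top",T)):
    for q in("hook_tip","lever_grip","keeper_lip"): print(c,q,[(np.round(d["xy"],1),round(d["p"],2)) for d in robot.spot_point(c,q)[:2]])
    print(proj(p2w(p,np.array([lev(1.4),lev(1.6),lev(1.92)])),C).round(1).tolist())
E
```

```text
12.0833
scene hook_tip [(array([269.8, 195.8]), 0.46)]
scene lever_grip [(array([250. , 196.5]), 0.67)]
scene keeper_lip [(array([268. , 198.4]), 0.88)]
[[246.2, 204.2], [250.0, 199.6], [255.9, 194.0]]
top hook_tip [(array([271.5, 220.9]), 0.55)]
top lever_grip [(array([290.7, 216.7]), 0.66), (array([146.8, 265.8]), 0.58)]
top keeper_lip [(array([271.9, 224.2]), 0.83)]
[[297.4, 213.3], [292.8, 214.3], [285.5, 216.2]]
```

View pics/c1o.png

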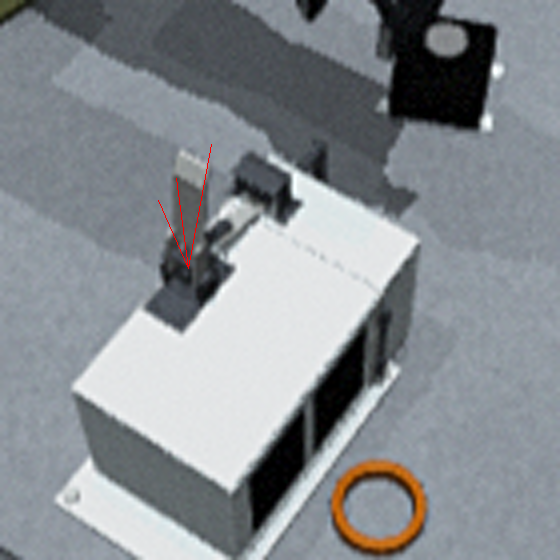

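View pics/c1.png

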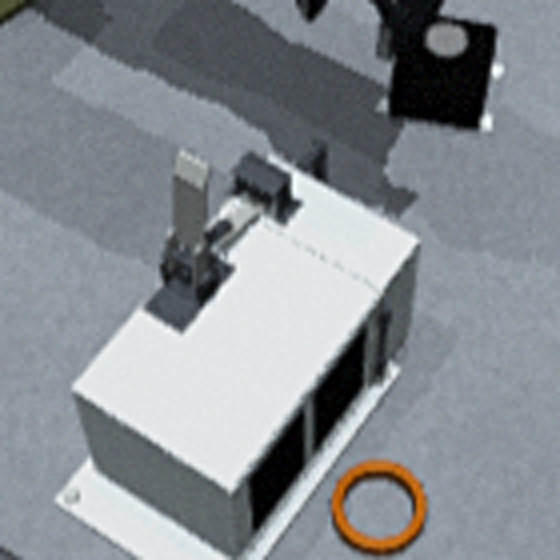

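View pics/c2.png

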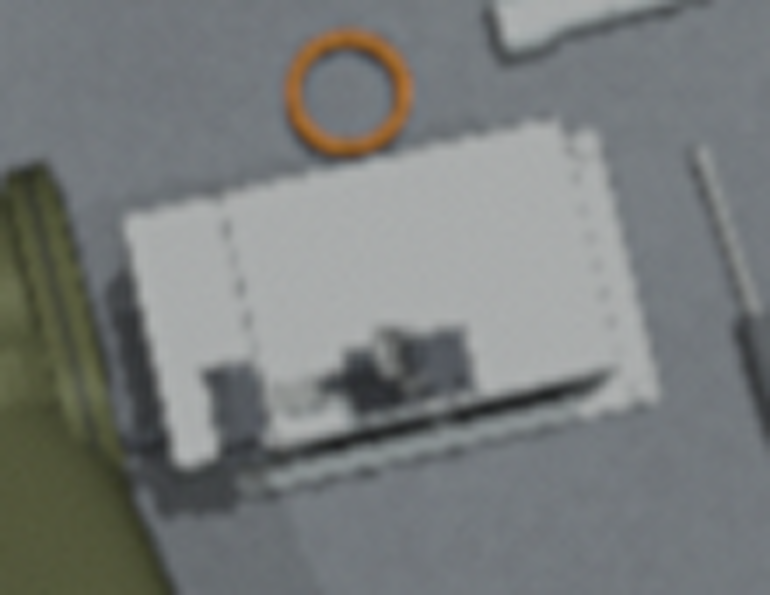

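The scene view shows the lever slightly past upright, at about 1.6–1.65 rad, with its tip at (190,160). For margin I'll nudge it towards its stop with shut fingers before opening the cap.

```bash
python3 - <<'E'
from h import *
robot.move_gripper(0.0)
o=ori(0,0,True)
q=lambda y,z:p2w(p,(-.044,y,z))[0]
a=np.array(robot.read_tcp_pos()); robot.move_linear(a+[0,0,.12],v=.3)
robot.move_to(q(-.115,.33),o)
robot.move_linear(q(-.115,.228),v=.25)
print(robot.move_linear(q(-.058,.228),v=.06,until_force=6), Rp.T@(np.array(robot.read_tcp_pos())-[p[0],p[1],0]),np.round(robot.read_force(),1))
robot.move_linear(q(-.115,.228),v=.2)
robot.move_linear(q(-.115,.33),v=.3)
print(robot.read_time_s())
S=cam("scene")
E_=[[(-.044,-.07,.167),lev(t,.105)] for t in (1.4,1.57,1.92)]
zoom(S,(205,150,345,290),"d1o",4,p,E_)
E
```

```text
True [-0.04412193 -0.06033708  0.22786825] [ 0.9 -1.4  2. ]
16.8833
```

View pics/d1o.png

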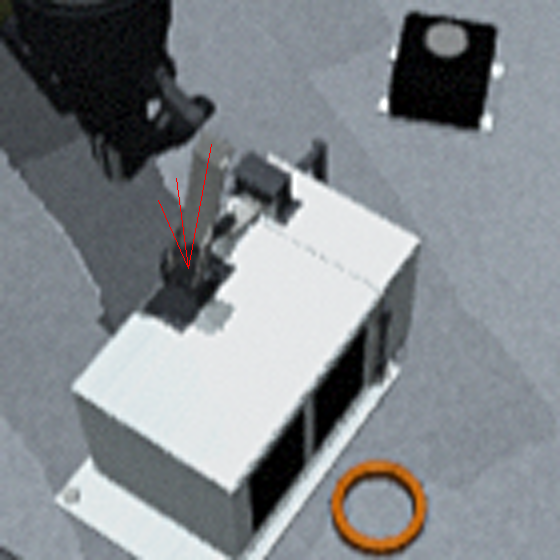

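The lever now lies along the 1.92 line, with its tip at (218,150). Next is the cap handle.

```bash
python3 - <<'E'
from h import *
o=ori(0,0,True); a=tcp(caph(0),o)
robot.move_to(p2w(p,(-.044,.09,.33))[0],o)
robot.move_gripper(0.5,30)
print(robot.move_linear(a,v=.2,until_force=8))
robot.move_gripper(0,40); w=robot.read_width(); print(w,np.round(robot.read_force(),1),robot.read_time_s())
zoom(cam("scene"),(205,150,345,290),"e1",4)
if .06<w<.2:
    for t in np.arange(.1,.31,.1):
        o=ori(-t,0,True); robot.move_linear(tcp(caph(t),o),o,v=.08)
        print(t,np.round(robot.read_force(),1),robot.read_width())
zoom(cam("scene"),(205,150,345,290),"e2",4)
print(robot.read_time_s())
E
```

```text
False
0.10236405523823255 [-0.1  1.1  4.6] 19.9833
0.1 [1.4 1.7 5.4] 0.10100406361221256
0.2 [1.  0.3 6.8] 0.10251332215845967
0.30000000000000004 [ 2.  -0.6  6.2] 0.10243914488751632
21.0583
```

View pics/e2.png

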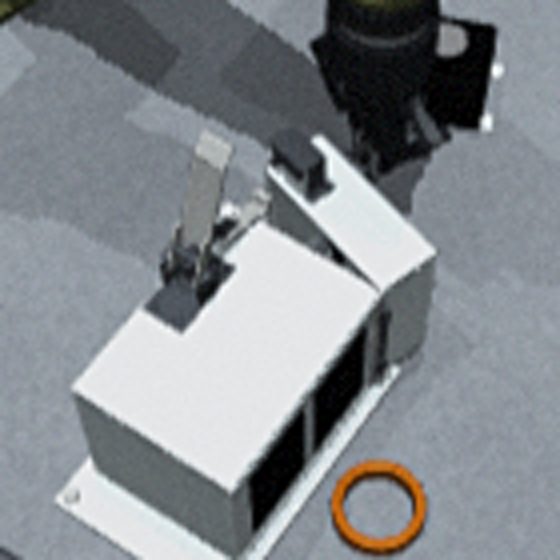

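The cap is swinging open with its edge at (290,170), and the keeper has moved clear of the hook. I'll carry on.

```bash
python3 - <<'E'
from h import *
for t in np.arange(.4,1.86,.145):
    o=ori(-t,0,True); robot.move_linear(tcp(caph(t),o),o,v=.1)
    print(round(t,2),np.round(robot.read_force(),1),round(robot.read_width(),3))
    if np.linalg.norm(robot.read_force())>30: break
robot.move_gripper(0.5)
a=np.array(robot.read_tcp_pos()); robot.move_linear(a+[0,0,.16],v=.25)
o=ori(0,np.radians(25)); g=np.array((.006,.036,.108))
print(robot.read_time_s())
robot.move_to(tcp(g+[-.03,.10,.2],o),o)
print(robot.read_time_s())
S=cam("scene");T=cam("top"); zoom(S,(205,150,345,290),"f1",4); zoom(T,(215,145,335,235),"f2",6,p,[[(.006,.036,.126),(.006,.036,.078)]])
for c,C in(("scene",S),("top",T)):
    for q in("hook_tip","sled_handle","cap_handle","satellite"): print(c,q,[(np.round(d["xy"],1),round(d["p"],2)) for d in robot.spot_point(c,q)[:2]])
    print(proj(p2w(p,np.array([(.006,.036,.106),caph(1.6,.106),caph(1.85,.106),caph(1.95,.106)])),C).round(1).tolist())
E
```

```text
0.4 [ 1.2 -1.   6.9] 0.102
0.55 [ 2.2 -0.8  8. ] 0.102
0.69 [ 1.5 -1.4  6.9] 0.103
0.84 [ 1.3 -0.9  8. ] 0.098
0.98 [ 1.4 -1.7  7.4] 0.103
1.12 [ 0.3 -0.7  7.9] 0.101
1.27 [ 1.3 -0.7  6.7] 0.104
1.42 [ 0.8 -0.5  6.8] 0.105
1.56 [1.6 0.5 6.3] 0.101
1.7 [2.  0.7 6.1] 0.101
1.85 [2.1 1.1 5.9] 0.102
26.05
27.5333
scene hook_tip []
scene sled_handle [(array([288.7, 211.2]), 0.56), (array([301. , 230.1]), 0.36)]
scene cap_handle []
scene satellite []
[[289.1, 209.8], [345.6, 217.1], [348.6, 227.5], [348.9, 231.8]]
top hook_tip [(array([268.9, 222.8]), 0.44)]
top sled_handle [(array([258.2, 213.8]), 0.6)]
top cap_handle [(array([237. , 169.4]), 0.84), (array([280.3, 177.5]), 0.48)]
top satellite []
[[259.1, 211.8], [230.9, 176.5], [236.3, 168.7], [239.0, 166.0]]
```

View pics/f1.png

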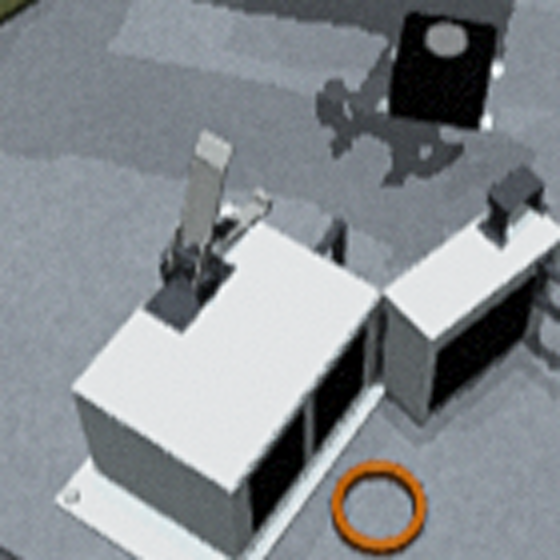

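View pics/f2.png

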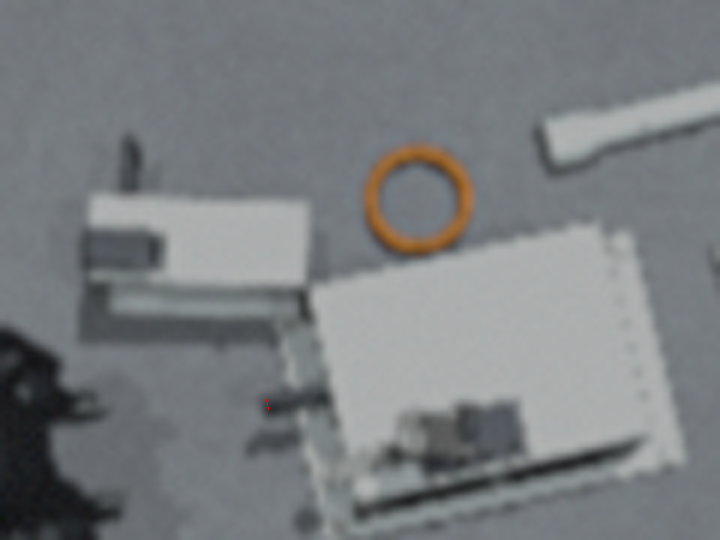

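The cap is open at about 1.85 rad in both views. The sled handle at (267,405) in the top zoom is where the fit predicts. I'll grip it and draw the sled out.

```bash
python3 - <<'E'
from h import *
o=ori(0,np.radians(25)); g=np.array((.006,.036,.110)); a=tcp(g,o)
robot.move_gripper(0.45,40)
robot.move_linear(a-o[:,2]*.12,o,v=.2)
print(robot.move_linear(a,o,v=.1,until_force=8))
zoom(cam("scene"),(205,150,345,290),"g0",4)
robot.move_gripper(0,40); w=robot.read_width(); print(w,np.round(robot.read_force(),1))
if .05<w<.2:
    for s in (.03,.06,.09,.105):
        robot.move_linear(tcp(g+[0,s,0],o),v=.08); print(s,np.round(robot.read_force(),1),round(robot.read_width(),3))
    print(robot.move_linear(tcp(g+[0,.116,0],o),v=.04,until_force=10),np.round(robot.read_force(),1),Rp.T@(np.array(robot.read_tcp_pos())-tcp(g,o)))
print(robot.read_time_s())
zoom(cam("scene"),(205,150,345,290),"g1",4)
E
```

```text
False
0.10125694961716986 [1.1 0.9 1.3]
0.03 [1.4 2.7 3.7] 0.1
0.06 [2.4 2.1 5.2] 0.101
0.09 [3.5 1.9 5.3] 0.104
0.105 [3.6 2.5 5.6] 0.102
True [ 0.9 -1.9  2.5] [0.00104302 0.1101651  0.00043818]
32.8833
```

View pics/g1.png

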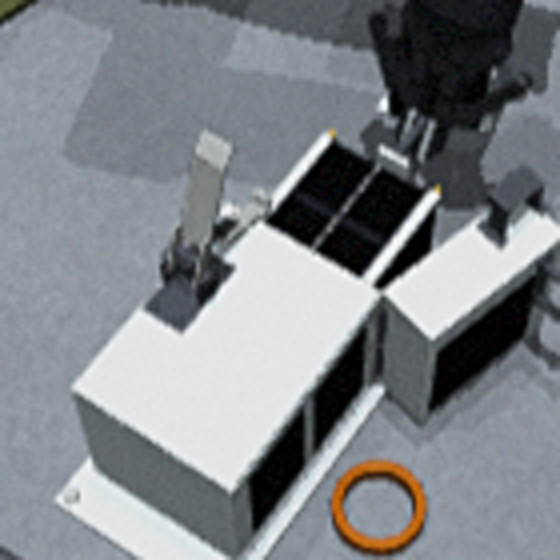

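The sled hit its stop after 110 mm of travel and the satellite has come out with it. I'll release, back off along the tool axis and check.

```bash
python3 - <<'E'
from h import *
robot.dwell(.3); robot.move_gripper(0.4); robot.dwell(.1)
o=ori(0,np.radians(25)); a=np.array(robot.read_tcp_pos()); robot.move_linear(a-o[:,2]*.15,v=.15)
a=np.array(robot.read_tcp_pos()); robot.move_linear(a+Rp@[-.05,.03,.08],v=.2)
robot.dwell(.3)
print(robot.read_time_s(),np.round(robot.read_force(),1))
S=cam("scene");T=cam("top")
E_=[[(.006,.036+s,.126),(.006,.036+s,.078)] for s in(.1,.11)]+[[(-.044,-.07,.167),lev(t,.105)] for t in (1.57,1.92)]
zoom(S,(205,150,345,290),"i1",4,p,E_);zoom(S,(205,150,345,290),"i1r",4); zoom(T,(215,145,335,235),"i2",6,p,E_[:2])
for c,C in(("scene",S),("top",T)):
    for q in("hook_tip","sled_handle","cap_handle","tape_roll","camera_module","rinse_bottle","torch","torque_driver","support_bar"): print(c,q,[(np.round(d["xy"],1),round(d["p"],2)) for d in robot.spot_point(c,q)[:1]])
    print(proj(p2w(p,np.array([(.006,.136,.106),(.006,.146,.106),caph(1.85,.106)])),C).round(1).tolist())
cv2.imwrite("pics/i3.png",S[0][:,:,::-1])
E
```

```text
35.7917 [-0.3 -0.1  0.3]
scene hook_tip [(array([268.2, 197.9]), 0.57)]
scene sled_handle [(array([310.5, 186.2]), 0.63)]
scene cap_handle [(array([349.1, 227.8]), 0.97)]
scene tape_roll [(array([299. , 280.6]), 0.81)]
scene camera_module [(array([315.1, 171.3]), 0.85)]
scene rinse_bottle [(array([337.7, 131.2]), 0.91)]
scene torch [(array([276.5, 322.9]), 0.65)]
scene torque_driver [(array([213.4, 296.3]), 0.94)]
scene support_bar [(array([139.7, 337.4]), 0.86)]
[[307.7, 186.3], [309.4, 184.1], [348.6, 227.5]]
top hook_tip [(array([269.6, 221. ]), 0.37)]
top sled_handle [(array([229.3, 220.9]), 0.7)]
top cap_handle [(array([237.5, 166.7]), 0.83)]
top tape_roll [(array([279.4, 176. ]), 0.58)]
top camera_module [(array([200.8, 242.6]), 0.57)]
top rinse_bottle []
top torch [(array([226.6, 223.7]), 0.71)]
top torque_driver [(array([344.9, 212.8]), 0.74)]
top support_bar [(array([398.1, 219.3]), 0.84)]
[[231.5, 218.2], [228.7, 218.8], [236.3, 168.7]]
```

View pics/i1.png

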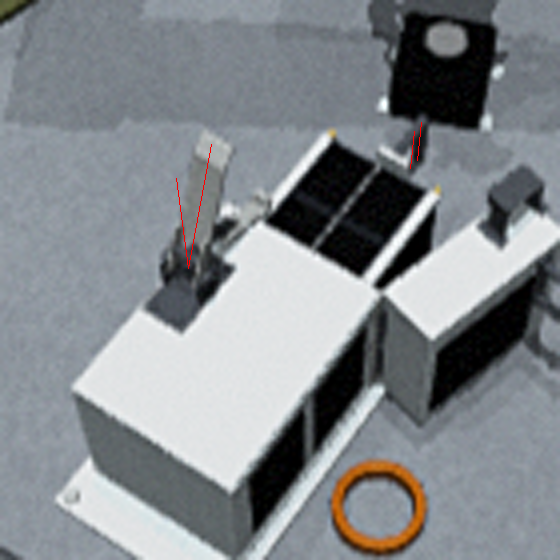

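View pics/i2.png

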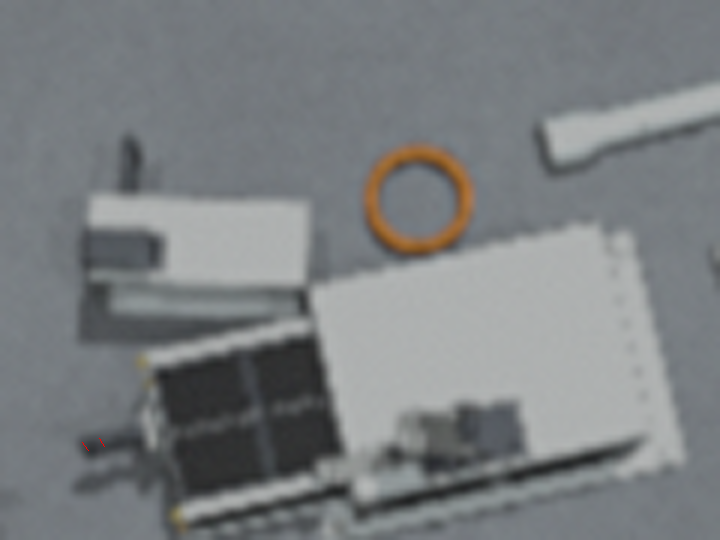

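View pics/i3.png

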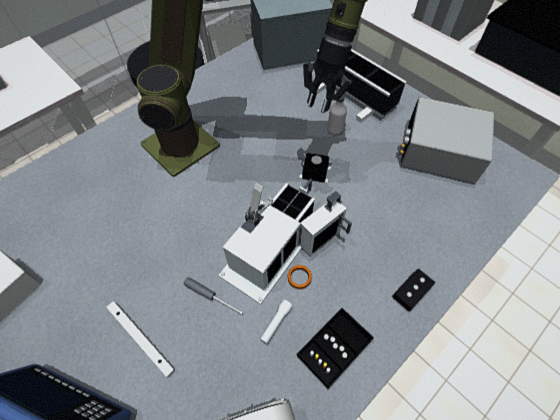

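```bash
python3 - <<'E'
from workcell import robot
print(robot.read_tcp_pos()); print(robot.finish_job())
E
```

```text
[0.42477035 0.22631511 0.30934437]
the job is handed in; nothing more can be done
None
```

The pod is unpacked and the job was handed in at about 36 s of the 64 s allowed; it reports no verdict.

- **Lever:** I pinched the lever and swung it over centre. After release it stood at only about 1.6 rad, so I pushed it on to its stop with shut fingers. The last picture shows it along the 1.92 rad line.
- **Hook:** I never measured the hook tip's height. I take it to have dropped free because the cap swung clear of it with almost no force.
- **Cap:** It was swung by its handle to about 1.85 rad. Both cameras show the handle within about 2 px of where that angle would put it.
- **Sled:** It was drawn out until the stop was felt, after 110 mm of travel. In the pictures taken after release, the handle is still at the 110 mm mark.
- **Satellite:** I saw no contact with it in the pictures or in the force readings at the wrist.
- **Other things on the bench:** None looks moved in the pictures. The networks agree to a few pixels, except that the top view did not find the bottle and put the torch where the sled handle is. The scene camera shows both unmoved.
- **Robot:** The arm stands clear, with no load on the tool.

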